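# Unlock the dust filter and hold it up for inspection

### The arm

A 6-joint arm with a two-finger parallel gripper is mounted at the origin on the work surface. World frame = base frame: x ahead of the robot, y to its left, z up, the work surface at z = 0. Lengths are in mm, angles in rad, forces in N, time in s.
With the tool pointing down it reaches from about 350 to 775 mm from the base axis. Payload 7.3 kg.
Tool frame: the origin (TCP) lies midway between the tips of the shut fingers; the grasp point (between the pads) lies 19 mm behind it; z points along the fingers, y is the line along which they close (so a half turn about z gives the same grasp; the last joint's range is limited). The gripper opens to 92 mm and grips with 3 to 60 N. Pads are 19 mm wide; open, the fingers measure 130 mm over their backs; the gripper's body (75 mm by 190 mm) begins 47 mm behind the grasp point.
Start: joints at [1.135, 0.342, 1.524, -0, 1.275, -0.146], TCP at [150.009, 503.132, 226.741] pointing down, gripper open.
Joint ranges: [-2.53, 2.53], [-0.77, 2.02], [0.04, 2.7], [-1, 4.14], [0.28, 2.66], [-3.11, 3.11]. Speed limits (rad/s): [2.57, 2.57, 3.14, 3.14, 3.14, 3.14].

### API

Orientations are given as [roll, pitch, yaw] about the fixed x, y, z axes, in that order (R = Rz(yaw) Ry(pitch) Rx(roll)).
In Python, from plant import monitor, optics, workorder gives the robot as it stands. The module is installed in compiled form; this text tells all that it offers.
- The arm moves only by the tool servo_tool, never from a script. Its arguments are lists of equal length, an entry for each row: "linear": the shift along the tool's x, y, z as a fraction of full scale, a list of three; "spin": the turn about the tool's z as a fraction of full scale. In form: {"linear": [[dx, dy, dz], ...], "spin": [spin, ...]}. A call has exactly 8 rows; each row shifts and turns the commanded pose from where the row before left it, along the tool's axes as they then stand; what a row does not reach is not made up. Full scale, the value 1, is 200 mm for a shift and 90 degrees for a turn. A row lasts 1/8 s, in which the tool goes at most 62.5 mm and 10.7 degrees, less where a joint would pass 70% of its speed; a pose out of reach is approached as far as the arm can. A call with a number of a shift or a turn outside -1 to 1 is refused whole. A call with a gripper value outside its range is refused whole. "hand" is the opening, from -1 (shut) to 1 (fully open), set as the call begins (left out, the last holds). The fingers move at their own pace and stop on an object; the grip force is fixed at half the most. Time passes only in rows, so rows that do not move let the fingers close, or fill a call up. It gives the time, the measured TCP pose, the force, the opening and the grip force at its end, in the units of the state.
- monitor.get_obs(): the state, without advancing time (a new reading comes with each control period).
- optics.capture(name): name is "scene" or "top"; returns a dict with "frame" (420x560x3 uint8, blue, green, red), "K" (3x3 intrinsics, pixels), "D" ([k1, k2, p1, p2, k3] as OpenCV has them; the pictures are not rectified), "world_to_cam" (4x4, takes a point from world to camera coordinates). Camera axes: x right, y down, z forward; pixel columns grow to the right and rows downward; lengths in mm; the calibration is good to about 2 mm. A picture is of the moment at which its call begins. There is no depth.
- workorder.close_job(): hands the job in; it is judged then, once.
The state is a dict: "time": time; "joint_positions": joint angles; "dq": joint speeds; "tau": joint torques, N m; "tool_pos": TCP position; "tcp_rot": TCP orientation; "contact_force": force on the tool from outside, world axes, zero at the start; "moment": the same for the moment, N m; "grip_width": finger opening in mm; "finger_force": force on a finger pad.
Only numpy, scipy, OpenCV 4.12 (cv2) and the standard library are available. Lean on these libraries where they do the work, as an engineer would, in place of code of your own. Each camera call takes 0.05 s, during which the arm holds its last target. There are 200 camera calls.

### The job

Take the yellow fork key from the grey tray, fit it over the brass wing screw on the green filter box and turn the screw about a quarter turn anticlockwise (with the key only, not with the fingers) so that its orange tab points clear of the filter, then stand the key upright in the tray again and let it go. Draw the blue filter cassette straight up out of the box and, once it is clear, tip it so that its white pleated side, the one facing away from the robot, looks up at a slant of 45 degrees or more. Finish while still holding it there, motionless, a hand's breadth above the box, and leave the other things on the bench where they are.

Things in the scene. Friction and masses are not known exactly. Their poses are not given: they have to be found in the camera images.
- key: fork key, 95 mm tall, 150 g, standing in the tray; origin: centre of underside, z up. Two steel prongs, each 36 (x) x 11 (y) x 22 tall, with a slot 16 wide between them, open below, running along key x. Above: disc 40 across (22 to 32 high), shaft 16 across (to 60), yellow handle bar 50 (x) x 16 (y), 60 to 95 high: pinch it across its 16 mm. Same after a half turn.
- tray: grey open tray, 150 (x) x 200 (y) x 18 tall, walls and floor 4 thick, fixed to the bench; origin: centre of its underside. Its inner floor lies 4 mm over the bench. The key starts in its +y half and the red tin stands in its -y half.
- filter_box: green dust filter box with black vent slits, 140 (x) x 206 (y) x 110 mm tall, fixed; origin: centre of its underside, x pointing away from the robot (yaw within 0.35 rad). The filter hangs in a slot in the top centred at y = -27 mm; the wing screw stands on the top at y = +72 mm, x = 0.
- tab_screw (a joint): turn of the captive wing screw with its orange locking tab, rad: 0 = tab points to the box's -y, over the filter's flange (locked); grows anticlockwise seen from above, tab swinging to the box's +x, clear of the flange from about 0.95; stop at 1.75. Starts at -0.2 to 0.25, stays where left, takes about 0.06 N m, does not rise.
- screw_head (a point): top centre of the brass wing head, 137 mm over the bench; turns with the screw, z up. Wing: upright bar 8 thick (x here) x 30 long (y) x 14 tall, on a steel disc 48 across; orange tab 18 wide reaches 44 mm from the axis to -y here. The key's slot goes down over the wing with 4 mm to spare each side, so about 0.15 rad of the key's turn is lost as play.
- cassette: blue filter cassette, about 250 g, hanging in the box by its flange: body 28 (x) x 110 (y) x 90 mm tall, flange 44 x 130 x 6 on it, then a grip rib 14 (x) x 60 (y), 96 to 126 mm over the underside: pinch across its 14. Origin: centre of underside (20 mm over the bench), z up, x as the box's. +x face is white and pleated (white stripe on flange). 3 mm play in the slot.
- cassette_mid (a point): middle of the cassette's body, 45 mm above its underside along its z; same axes as the cassette
- tin: red oil tin, round, 36 mm across and 35 tall, standing in the tray beside the key; bystander (sizes in mm; origin: centre of its underside as it stands)
- jar: round jar of fixings, 64 mm across, 90 tall, at the back of the bench; bystander (sizes in mm; origin: centre of its underside as it stands)
- glue: glue bottle with orange cap, 52 mm across, 150 tall, at the back; bystander (sizes in mm; origin: centre of its underside as it stands)
- hammer: hammer lying at the back; bystander, about 300 mm long
- tape: yellow tape measure, 65 x 35 x 60 tall, on the left of the bench; bystander (sizes in mm; origin: centre of its underside as it stands)
- offcut: wood offcut, 160 x 90 x 35, lying on the right of the bench; bystander (sizes in mm; origin: centre of its underside as it stands)
Mind the look-alikes: they are no part of the job. Of the things that look like the key, take the one that is farthest from the robot's base at the start. Of the things that look like the cassette, the smaller one is meant.

How it is judged:
By the outcome, as a careful person would: the job done as asked, in the order asked, and still so for the second after the job is handed in, while the arm keeps its last pose, push and grip.
It also fails if it takes over 64 s, if anything falls off the work surface, if the arm or the gripper's body presses on something with over 40 N, if the wrist force passes 120 N, or if a joint passes its speed limit or range.

## Working session

There is one attempt and no reset: what is moved stays moved. The work goes in short steps, Python scripts to look and compute and a tool call to move; the robot and the scene stay as the last step left them, time stands still between calls to the robot, and variables do not carry over. Pictures are saved under pics/ and viewed, at most 10 in all, crops included, and the job is handed in when it is done.

Besides the shell and the picture viewer there is one more tool, called after "Call:" as name([rows], argument=value, ...), one row to a line, values as JSON. servo_tool: Moves the arm, as the interface text tells. Shift numbers are shares of 200 mm and turn numbers shares of 90 degrees, none past 1 either way. Its arguments: {"type":"object","properties":{"linear":{"type":"array","items":{"type":"array","items":{"type":"number","minimum":-1,"maximum":1}}},"spin":{"type":"array","items":{"type":"number","minimum":-1,"maximum":1}},"hand":{"type":"number"}},"required":["linear","spin"]}

```bash
mkdir -p pics
cat > h.py <<'E'
import numpy as np, cv2
from plant import monitor, optics, workorder
def cap(n,f=None):
    c=optics.capture(n)
    if f: cv2.imwrite('pics/'+f,c['frame'])
    return c
def ray(c,px):
    p=cv2.undistortPoints(np.array(px,float).reshape(-1,1,2),c['K'],np.array(c['D'],float)).reshape(-1,2)
    T=np.array(c['world_to_cam']);R=T[:3,:3]
    return -R.T@T[:3,3], np.c_[p,np.ones(len(p))]@R
def plane(c,px,z):
    o,d=ray(c,px); return o+d*((z-o[2])/d[:,2])[:,None]
def proj(c,P):
    T=np.array(c['world_to_cam'])
    return cv2.projectPoints(np.array(P,float).reshape(-1,1,3),cv2.Rodrigues(T[:3,:3])[0],T[:3,3],c['K'],np.array(c['D'],float))[0].reshape(-1,2)
E
python3 - <<'E'
from h import *
for n in('scene','top'):
    c=cap(n,n+'0.png'); np.savez(n+'0.npz',**c)
    o,_=ray(c,[[280,210]]); print(n,o.round())
print(monitor.get_obs())
E
```

```text
scene [968. 502. 936.]
top [ 436.  -24. 1551.]
{'time': 0.1, 'joint_positions': array([ 1.13501054e+00,  3.42658351e-01,  1.52491212e+00,  2.03153270e-05,
        1.27540977e+00, -1.45969338e-01]), 'dq': array([ 0.00114247,  0.00039627, -0.00127588, -0.00136041, -0.00047565,
        0.00049603]), 'tau': array([ 3.27823000e-03, -4.31999052e+01, -2.44696695e+01,  7.23144226e-02,
        5.26514417e-02, -4.58274690e-05]), 'tool_pos': array([149.83571272, 502.78734553, 226.1149831 ]), 'tcp_rot': array([-3.14022265e+00, -2.21047438e-04,  2.85177012e+00]), 'contact_force': array([ 0.28252233,  0.33257319, -0.2800105 ]), 'moment': array([-0.0657018 ,  0.01658982, -0.04622097]), 'finger_force': 0.0, 'grip_width': 91.71260762420151}
```

View pics/scene0.png

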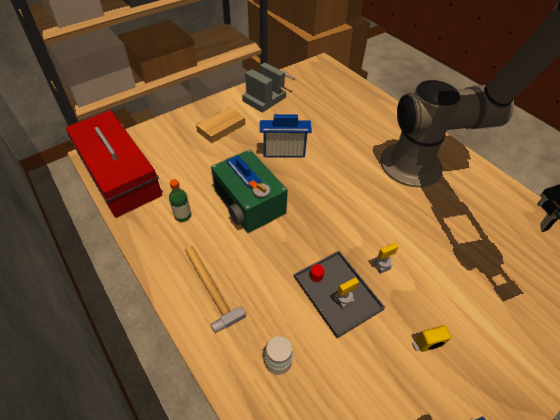

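View pics/top0.png

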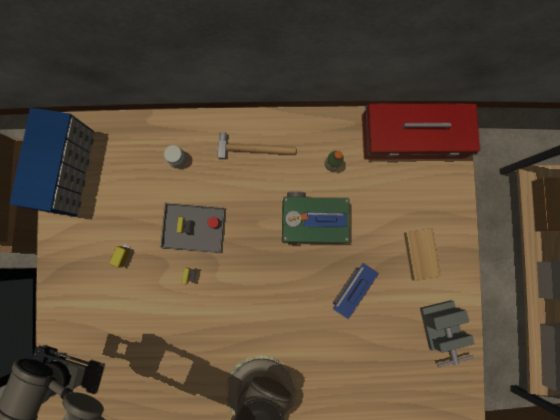

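The tray, with the key at top-view px (181,225) and the tin at (213,223), is left of the green box. The box has its screw at (294,218) and the cassette rib at (326,218). A second key at (186,275) and a large blue cassette at (356,290) are the look-alikes.

```bash
cat >> h.py <<'E'
R={'yellow':((22,130,80),(34,255,255)),'orange':((5,150,120),(17,255,255)),'blue':((105,120,40),(125,255,255)),'green':((45,80,20),(85,255,255)),'red':((0,180,80),(4,255,255))}
def blobs(c,col,box,amin=15):
    x0,y0,x1,y1=box
    f=cv2.resize(c['frame'][y0:y1,x0:x1],None,fx=4,fy=4,interpolation=cv2.INTER_CUBIC)
    m=cv2.inRange(cv2.cvtColor(f,cv2.COLOR_BGR2HSV),*R[col])
    out=[]
    for k in cv2.findContours(m,0,2)[0]:
        if cv2.contourArea(k)/16<amin: continue
        M=cv2.moments(k); s=lambda p:(np.array(p)+.5)/4-.5+[x0,y0]
        out.append((cv2.contourArea(k)/16,s([M['m10']/M['m00'],M['m01']/M['m00']]),s(cv2.boxPoints(cv2.minAreaRect(k)))))
    return sorted(out,key=lambda a:-a[0])
E
python3 - <<'E'
from h import *
np.set_printoptions(precision=1,suppress=True)
t=dict(np.load('top0.npz')); s=dict(np.load('scene0.npz'))
for n,c,jobs in(('top',t,[('yellow',(165,205,198,245),95),('red',(200,210,225,235),35),('orange',(285,205,312,232),130),('blue',(300,205,350,232),146),('green',(270,185,360,255),110)]),('scene',s,[('yellow',(330,270,370,310),95),('orange',(240,170,275,200),130),('blue',(222,150,265,190),130)])):
    for col,b,z in jobs:
        for a,ce,bx in blobs(c,col,b)[:2]: print(n,col,a,ce,plane(c,ce,z)[0],plane(c,bx,z)[:,:2].tolist().__repr__() if 0 else plane(c,bx,z)[:,:2].ravel())
a=cv2.resize(t['frame'][185:255,155:225],(400,400),interpolation=2);b=cv2.resize(t['frame'][185:255,280:350],(400,400),interpolation=2)
cv2.imwrite('pics/crop1.png',np.hstack([a,b]))
a=cv2.resize(s['frame'][240:340,290:390],(400,400),interpolation=2);b=cv2.resize(s['frame'][145:235,205:295],(400,400),interpolation=2)
cv2.imwrite('pics/crop2.png',np.hstack([a,b]))
E
```

```text
top yellow 73.28125 [179.7 224.4] [542.7 243.2  95. ] [519.7 254.8 567.9 248.4 565.5 231.9 517.3 238.3]
top red 50.75 [214.  222.3] [552.1 142.1  35. ] [565.9 157.2 565.4 129.5 536.9 129.7 537.4 157.3]
top orange 25.375 [303.7 216.2] [ 558.8 -142.3  130. ] [ 565.4 -132.5  567.7 -150.8  552.4 -152.6  550.1 -134.3]
top blue 296.78125 [325.4 220.7] [ 542.7 -206.5  146. ] [ 561.7 -142.5  562.5 -265.9  526.8 -265.5  526.1 -142.5]
scene yellow 120.71875 [348.9 283.7] [543.2 244.2  95. ] [568.1 230.9 514.  239.1 522.4 263.2 575.5 254.6]
scene orange 57.6875 [255.4 184.9] [ 561.6 -127.1  130. ] [ 579.  -140.8  560.2 -154.5  540.9 -102.9  559.6  -90.1]
scene blue 335.25 [243.4 169.5] [ 555.8 -197.2  130. ] [ 579.2 -257.4  533.7 -272.5  540.5 -131.1  582.9 -119.7]
```

View pics/crop1.png

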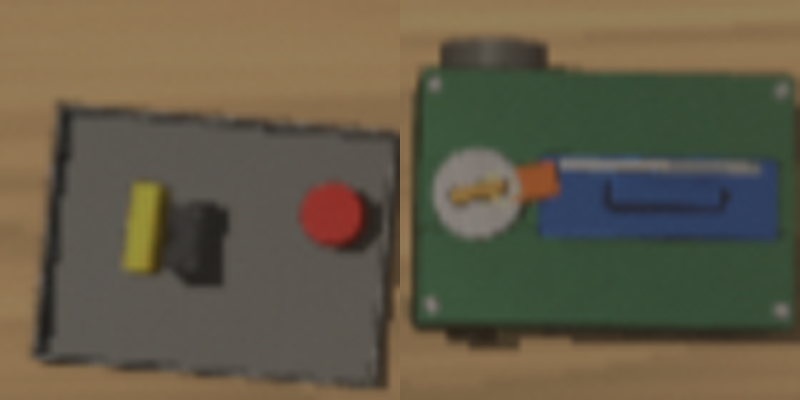

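View pics/crop2.png

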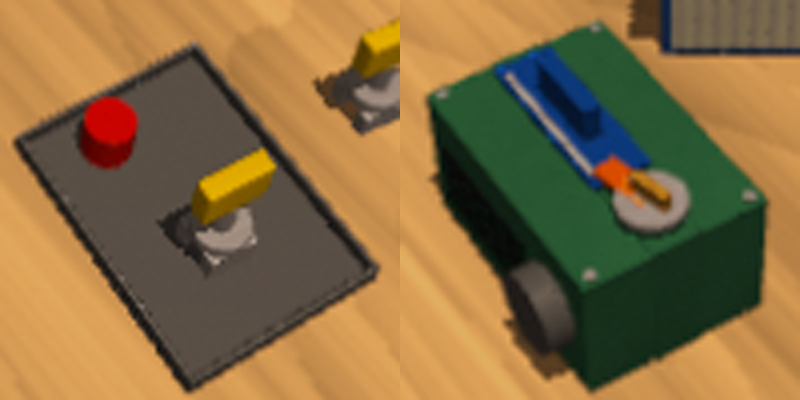

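The crops show the key upright in the tray with its handle long side roughly along world x. The screw disc is at crop px (477,193) with its wing tilted slightly up to the right, and the tab lies over the flange at (538,182). The box's corner screws are at (434,84), (782,90), (781,311) and (431,304).

Run:
```python
from h import *
np.set_printoptions(precision=1,suppress=True)
t=dict(np.load('top0.npz')); s=dict(np.load('scene0.npz'))
u=lambda p,x0,y0,sc:(np.array(p,float)+.5)/sc-.5+[x0,y0]
k=400/70
P=plane(t,u([[34,84],[382,90],[381,311],[31,304]],280,185,k),111)
print('top corners',P[:,:2].ravel(),P.mean(0)); 
k2=400/90
Q=plane(s,u([[596-400,28],[749-400,196],[590-400,274],[442-400,94]],205,145,k2),111)
print('scene corners',Q[:,:2].ravel(),Q.mean(0))
for a,b in((1,2),(0,3)):print('y dirs')if 0 else None
ang=lambda d:np.arctan2(d[1],d[0])
print('yaw top',ang(P[0]-P[1])-np.pi/2,ang(P[3]-P[2])-np.pi/2,ang(P[0]-P[3]),ang(P[1]-P[2]))
print('yaw scene',ang(Q[1]-Q[0])-np.pi/2,ang(Q[2]-Q[3])-np.pi/2,ang(Q[2]-Q[1]),ang(Q[3]-Q[0]))
# disc & wing
for n,c,b in(('top',t,(284,207,305,232)),('scene',s,(250,178,265,202))):
    x0,y0,x1,y1=b
    f=cv2.resize(c['frame'][y0:y1,x0:x1],None,fx=4,fy=4,interpolation=2);hs=cv2.cvtColor(f,cv2.COLOR_BGR2HSV)
    for nm,m in(('disc',cv2.inRange(hs,(0,0,110),(180,60,255))),('wing',cv2.inRange(hs,(14,100,90),(28,255,255)))):
        m=cv2.morphologyEx(m,cv2.MORPH_CLOSE,np.ones((15,15))) if nm=='disc' else m
        kk=cv2.findContours(m,0,2)[0]
        if not kk: continue
        kk=max(kk,key=cv2.contourArea);(ctr,sz,a)=cv2.minAreaRect(kk);z=123 if nm=='disc' else 137
        bx=plane(c,u(cv2.boxPoints((ctr,sz,a)),x0,y0,4),z);L=[bx[1]-bx[0],bx[2]-bx[1]];d=max(L,key=lambda v:np.hypot(*v[:2]))
        print(n,nm,plane(c,u([ctr],x0,y0,4),z)[0],[np.hypot(*l[:2]) for l in L],'dir',ang(d))
for n,c,b in(('top',t,(165,205,198,245)),('scene',s,(330,270,370,310))):
    _,ce,bx=blobs(c,'yellow',b)[0];q=plane(c,bx,99);print(n,'key',plane(c,ce,99)[0],q[:,:2].ravel(),[ang(q[i+1]-q[i]) for i in(0,1)])
# rib top from crops
print('rib',plane(t,u([[205,183],[327,183],[325,211],[210,211]],280,185,k),146)[:,:2].ravel())
print('rib scene edge far->near top',plane(s,u([[545-400,58],[600-400,108]],205,145,k2),146)[:,:2].ravel())
fl=plane(t,u([[138,158],[380,157],[376,238],[140,237]],280,185,k),116);print('flange',fl[:,:2].ravel(),fl.mean(0))
tr=plane(t,u([[60,103],[398,133],[380,385],[35,357]],155,185,k),18);print('tray',tr[:,:2].ravel(),tr.mean(0))
```

```text
top corners [ 614.3  -88.7  608.  -279.   487.4 -274.5  494.7  -84.6] [ 551.1 -181.7  111. ]
scene corners [ 488.3 -272.3  496.2  -84.1  614.9  -88.9  608.9 -277.6] [ 552.1 -180.7  111. ]
yaw top -0.03287062359643689 -0.03847132871130854 -0.03409973023458711 -0.03777558278586141
yaw scene -0.04226634404365748 -0.031461007091196036 -0.0402700286061871 -0.04390860079404103
top disc [ 553.  -109.5  123. ] [np.float64(44.66190727602166), np.float64(45.47668364784255)] dir 3.117990251114733
top wing [ 553.2 -109.8  137. ] [np.float64(29.096418301225246), np.float64(9.539111343986955)] dir -1.4150657674787483
scene disc [ 568.7 -103.   123. ] [np.float64(18.042906307495254), np.float64(39.78233341432526)] dir 2.0468022358704574
scene wing [ 559.6 -105.   137. ] [np.float64(21.568244471263135), np.float64(35.44474062897491)] dir 0.9575457799027454
top key [542.4 242.4  99. ] [519.5 254.  567.6 247.6 565.1 231.2 517.  237.6] [np.float64(-0.13157306340906147), np.float64(-1.7190030705882715)]
scene key [545.2 245.5  99. ] [570.  232.1 516.2 240.4 524.5 264.3 577.4 255.8] [np.float64(2.9896267159433108), np.float64(1.2368621332947713)]
rib [ 555.7 -176.7  554.6 -241.7  539.7 -240.2  540.7 -179. ]
rib scene edge far->near top [ 552.  -234.6  548.3 -175.2]
flange [ 572.4 -144.   570.8 -275.8  526.8 -272.1  529.6 -144. ] [ 549.9 -209.   116. ]
tray [621.2 305.9 600.5 110.  455.7 121.5 474.7 319.8] [538.  214.3  18. ]
```

```bash
cat >> h.py <<'E'
from scipy.spatial.transform import Rotation as Ro
def go(target,psi=None,rows=8):
    o=monitor.get_obs();r=Ro.from_euler('xyz',o['tcp_rot']);d=np.array(target)-o['tool_pos']
    f=r.inv().apply(d)/200
    print('t',round(o['time'],2),'pos',o['tool_pos'].round(1),'rot',np.round(o['tcp_rot'],3),'q',o['joint_positions'].round(2),'F',o['contact_force'].round(1),'grip',round(o['grip_width'],1))
    print('total frac',f.round(4),'per row',(f/rows).round(4))
    if psi is not None:
        e=psi-o['tcp_rot'][2]; e=(e+np.pi)%(2*np.pi)-np.pi; print('spin frac total',round(-e/(np.pi/2),4))
E
python3 -c "
from h import *
go([542.5,242.5,160],3.011)"
```

```text
t 0.1 pos [149.8 502.8 226.1] rot [-3.14  -0.     2.852] q [ 1.14  0.34  1.52  0.    1.28 -0.15] F [ 0.3  0.3 -0.3] grip 91.7
total frac [-2.2534 -0.6856  0.331 ] per row [-0.2817 -0.0857  0.0414]
spin frac total -0.1014
```

Call:
servo_tool([
  [-0.2817,-0.0857,0.0414],
  [-0.2817,-0.0857,0.0414],
  [-0.2817,-0.0857,0.0414],
  [-0.2817,-0.0857,0.0414],
  [-0.2817,-0.0857,0.0414],
  [-0.2817,-0.0857,0.0414],
  [-0.2817,-0.0857,0.0414],
  [-0.2817,-0.0857,0.0414],
], spin=[0,0,0,0,0,0,0,-0.1014], hand=0)

```text
time: 1.1
tool_pos: [544.0, 241.6, 159.9]
tcp_rot: [-3.142, -0.001, 3.014]
contact_force: [-0.3, 0.1, -0.4]
grip_width: 46.0
finger_force: 0.0
```

```bash
python3 -c "
from h import *
go([542.5,242.5,63],3.011)"
```

```text
t 1.1 pos [544.  241.6 159.9] rot [-3.142e+00 -1.000e-03  3.014e+00] q [ 0.29  0.53  1.42  0.    1.2  -1.15] F [-0.3  0.1 -0.4] grip 46.0
total frac [0.0078 0.0035 0.4843] per row [0.001  0.0004 0.0605]
spin frac total 0.0022
```

Call:
servo_tool([
  [0.0078,0.0035,0.05],
  [0,0,0.1],
  [0,0,0.1],
  [0,0,0.1],
  [0,0,0.08],
  [0,0,0.0543],
  [0,0,0],
  [0,0,0],
], spin=[0,0,0,0,0,0,0,0])

```text
time: 2.1
tool_pos: [541.7, 244.0, 64.2]
tcp_rot: [3.141, 0.001, 3.011]
contact_force: [0.2, 0.4, -0.0]
grip_width: 45.7
finger_force: 0.0
```

Call:
servo_tool([
  [0,0,0],
  [0,0,0],
  [0,0,0],
  [0,0,0],
  [0,0,0],
  [0,0,0],
  [0,0,-0.02],
  [0,0,-0.05],
], spin=[0,0,0,0,0,0,0,0], hand=-1)

```text
time: 3.1
tool_pos: [540.8, 243.7, 77.4]
tcp_rot: [-3.141, -0.002, 3.011]
contact_force: [0.8, 0.2, -1.5]
grip_width: 15.5
finger_force: 30.0
```

```bash
python3 -c "
from h import *
go([553.3,-109.6,225],1.727)"
```

```text
t 3.1 pos [540.8 243.7  77.4] rot [-3.141e+00 -2.000e-03  3.011e+00] q [ 0.29  0.61  1.52  0.    1.01 -1.15] F [ 0.8  0.2 -1.5] grip 15.5
total frac [-0.2909 -1.7438 -0.7376] per row [-0.0364 -0.218  -0.0922]
spin frac total 0.8175
```

Call:
servo_tool([
  [0,0,-0.25],
  [-0.0416,-0.2491,-0.1876],
  [-0.0416,-0.2491,-0.1],
  [-0.0416,-0.2491,-0.1],
  [-0.0416,-0.2491,-0.1],
  [-0.0416,-0.2491,0],
  [-0.0416,-0.2491,0],
  [-0.0416,-0.2491,0],
], spin=[0,0,0,0,0,0,0,0])

```text
time: 4.1
tool_pos: [553.4, -110.8, 225.6]
tcp_rot: [3.142, 0.001, 3.011]
contact_force: [1.4, 1.1, -1.6]
grip_width: 15.7
finger_force: 30.0
```

Call:
servo_tool([
  [0,0,0],
  [0,0,0],
  [0,0,0],
  [0,0,0],
  [0,0,0],
  [0,0,0],
  [0,0,0],
  [0,0,0],
], spin=[0.116,0.116,0.116,0.116,0.116,0.116,0.116,0.0055])

```text
time: 5.1
tool_pos: [553.6, -109.2, 225.3]
tcp_rot: [3.141, 0.0, 1.728]
contact_force: [-0.6, 0.6, -1.3]
grip_width: 15.7
finger_force: 30.0
```

Run:
```python
from h import *
np.set_printoptions(precision=1,suppress=True)
go([553.3,-109.6,205],1.727)
o=monitor.get_obs();c=cap('scene')
a=cv2.resize(c['frame'][100:210,205:315],(400,400),interpolation=2)
c2=cap('top');b=cv2.resize(c2['frame'][180:260,265:345],(400,400),interpolation=2)
cv2.imwrite('pics/at.png',np.hstack([a,b]))
for n,k,b in(('scene',c,(205,100,315,210)),('top',c2,(265,180,345,260))):
    for ar,ce,bx in blobs(k,'yellow',b,8)[:2]: print(n,ar,plane(k,ce,o['tool_pos'][2]+30)[0])
```

```text
t 5.1 pos [ 553.6 -109.2  225.3] rot [3.1 0.  1.7] q [-0.3  0.4  1.4  0.   1.3 -0.5] F [-0.6  0.6 -1.3] grip 15.7
total frac [-0.  -0.   0.1] per row [-0. -0.  0.]
spin frac total 0.0007
scene 13.4375 [548.8 -93.6 255.3]
scene 9.21875 [559.3 -74.8 255.3]
```

View pics/at.png

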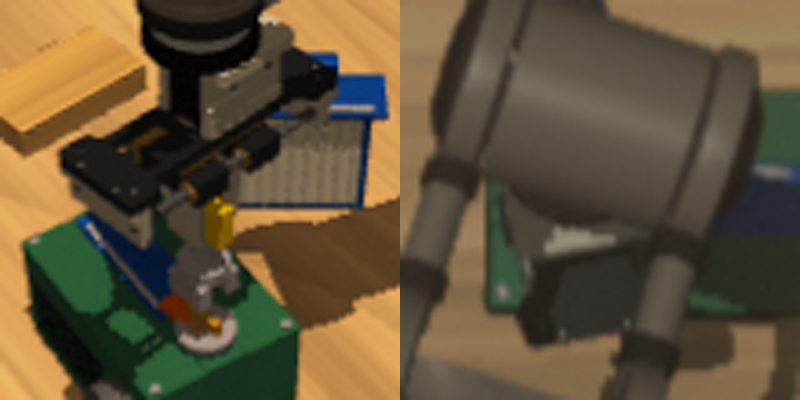

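The key hangs upright over the wing screw, with the slot aligned along the wing. I'll lower it now.

Call:
servo_tool([
  [0,0,0.05],
  [0,0,0.05],
  [0,0,0.03],
  [0,0,0.03],
  [0,0,0.02],
  [0,0,0.015],
  [0,0,0],
  [0,0,0],
], spin=[0,0,0,0,0,0,0,0])

```text
time: 6.2
tool_pos: [553.8, -109.2, 186.1]
tcp_rot: [3.141, 0.0, 1.727]
contact_force: [0.3, 0.7, -2.1]
grip_width: 15.9
finger_force: 30.0
```

Call:
servo_tool([
  [0,0,0],
  [0,0,0],
  [0,0,0],
  [0,0,0],
  [0,0,0],
  [0,0,0],
  [0,0,0],
  [0,0,0],
], spin=[-0.11,-0.115,-0.115,-0.115,-0.115,-0.115,-0.115,-0.115])

```text
time: 7.2
tool_pos: [552.7, -109.7, 185.9]
tcp_rot: [-3.141, -0.002, -3.113]
contact_force: [-4.0, -1.4, -0.7]
grip_width: 15.7
finger_force: 30.0
```

Run:
```python
from h import *
go([553.3,-109.6,225],3.08)
print(monitor.get_obs()['moment'])
c=cap('scene');cv2.imwrite('pics/turned.png',cv2.resize(c['frame'][120:220,205:305],(500,500),interpolation=2))
```

```text
t 7.2 pos [ 552.7 -109.7  185.9] rot [-3.141e+00 -2.000e-03 -3.113e+00] q [-0.33  0.45  1.48 -0.    1.22 -1.93] F [-4.  -1.4 -0.7] grip 15.7
total frac [-0.0027  0.0002 -0.1956] per row [-0.0003  0.     -0.0244]
spin frac total 0.0574
[-0.45354966  0.78753798 -0.03263625]
```

View pics/turned.png

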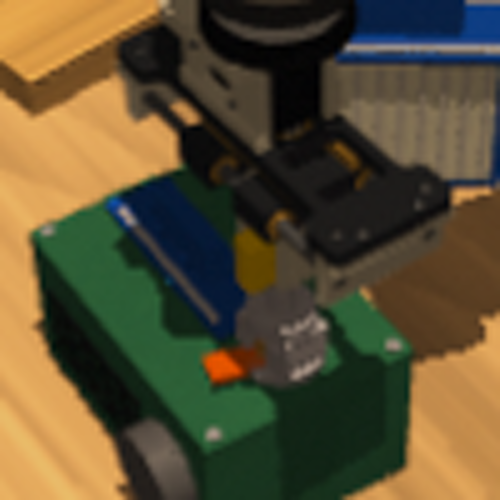

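The orange tab, at crop px (225,360), now points to the box's +x, clear of the flange. I'll ease the key back off the wing, lift it and return it to the tray.

Call:
servo_tool([
  [0,0,0],
  [0,0,0],
  [0,0,-0.05],
  [0,0,-0.1],
  [0,0,-0.15],
  [0,0,0],
  [0,0,0],
  [0,0,0],
], spin=[0.06,0,0,0,0,0,0,0])

```text
time: 8.25
tool_pos: [553.1, -109.0, 244.7]
tcp_rot: [3.141, -0.002, 3.07]
contact_force: [-0.8, 1.2, -2.2]
grip_width: 15.9
finger_force: 30.0
```

Run:
```python
from h import *
go([541.3,243.5,110],3.011)
```

```text
t 8.25 pos [ 553.1 -109.   244.7] rot [ 3.141e+00 -2.000e-03  3.070e+00] q [-0.33  0.4   1.38  0.    1.36 -1.83] F [-0.8  1.2 -2.2] grip 15.9
total frac [0.1832 1.7533 0.6748] per row [0.0229 0.2192 0.0844]
spin frac total 0.0376
```

Call:
servo_tool([
  [0.0229,0.2192,0],
  [0.0229,0.2192,0],
  [0.0229,0.2192,0.05],
  [0.0229,0.2192,0.1],
  [0.0229,0.2192,0.13],
  [0.0229,0.2192,0.13],
  [0.0229,0.2192,0.13],
  [0.0229,0.2192,0.1348],
], spin=[0,0,0,0,0,0,0,0.0376])

```text
time: 9.25
tool_pos: [541.6, 244.6, 109.3]
tcp_rot: [-3.141, -0.001, 3.01]
contact_force: [1.8, -0.3, -1.5]
grip_width: 16.0
finger_force: 30.0
```

Call:
servo_tool([
  [0,0,0.03],
  [0,0,0.06],
  [0,0,0.06],
  [0,0,0.05],
  [0,0,0],
  [0,0,0],
  [0,0,0],
  [0,0,0],
], spin=[0,0,0,0,0,0,0,0])

```text
time: 10.25
tool_pos: [542.4, 243.4, 71.3]
tcp_rot: [3.141, 0.001, 3.011]
contact_force: [0.7, -0.5, -2.0]
grip_width: 15.8
finger_force: 30.0
```

Call:
servo_tool([
  [0,0,0.015],
  [0,0,0.01],
  [0,0,0.01],
  [0,0,0.002],
  [0,0,0],
  [0,0,0],
  [0,0,0],
  [0,0,0],
], spin=[0,0,0,0,0,0,0,0])

```text
time: 11.25
tool_pos: [542.3, 243.3, 63.8]
tcp_rot: [3.141, 0.0, 3.011]
contact_force: [-0.8, 0.4, 3.6]
grip_width: 15.7
finger_force: 30.0
```

Call:
servo_tool([
  [0,0,0],
  [0,0,0],
  [0,0,0],
  [0,0,0],
  [0,0,0],
  [0,0,-0.15],
  [0,0,-0.3],
  [0,0,-0.3],
], spin=[0,0,0,0,0,0,0,0], hand=0)

```text
time: 12.25
tool_pos: [541.9, 243.1, 215.0]
tcp_rot: [-3.141, -0.001, 3.011]
contact_force: [0.6, 0.9, -0.7]
grip_width: 46.2
finger_force: 0.0
```

Run:
```python
from h import *
np.set_printoptions(precision=1,suppress=True)
go([820,340,260],3.011)
c=cap('scene')
_,ce,bx=blobs(c,'yellow',(330,270,370,310))[0];q=plane(c,bx,99);print(ce,plane(c,ce,99)[0])
```

```text
t 12.25 pos [541.9 243.1 215. ] rot [-3.1 -0.   3. ] q [ 0.3  0.5  1.3  0.   1.3 -1.1] F [ 0.6  0.9 -0.7] grip 46.2
total frac [-1.3  0.7 -0.2] per row [-0.2  0.1 -0. ]
spin frac total -0.0001Traceback (most recent call last):
  File "<stdin>", line 5, in <module>
IndexError: list index out of range
```

Call:
servo_tool([
  [-0.17,0.08,-0.03],
  [-0.17,0.08,-0.03],
  [-0.17,0.08,-0.03],
  [-0.17,0.08,-0.03],
  [-0.17,0.08,-0.03],
  [-0.17,0.08,-0.03],
  [-0.17,0.08,-0.03],
  [-0.17,0.08,-0.03],
], spin=[0,0,0,0,0,0,0,0])

```text
time: 13.3
tool_pos: [774.7, 313.5, 234.7]
tcp_rot: [3.125, 0.027, 3.011]
contact_force: [0.8, -0.7, -0.2]
grip_width: 46.0
finger_force: 0.0
```

Run:
```python
from h import *
go([549.5,-208.5,200],1.534)
c=cap('scene','k2.png')
for b in blobs(c,'yellow',(320,260,380,320),5): print(b[0],b[1].round(1),plane(c,[b[1]],99).round(1))
```

```text
t 13.3 pos [774.7 313.5 234.7] rot [3.125 0.027 3.011] q [ 0.29  1.12  0.04  0.    1.95 -1.15] F [ 0.8 -0.7 -0.2] grip 46.0
total frac [ 0.7801 -2.7367  0.1066] per row [ 0.0975 -0.3421  0.0133]
spin frac total 0.9401
98.25 [349.2 286.2] [[549.2 250.8  99. ]]
```

Call:
servo_tool([
  [-0.28,0.13,0],
  [-0.28,0.13,0],
  [-0.28,0.13,0],
  [-0.28,0.13,0],
  [-0.28,0.13,0],
  [-0.28,0.13,0],
  [-0.28,0.13,0],
  [-0.28,0.13,0],
], spin=[0,0,0,0,0,0,0,0])

```text
time: 14.35
tool_pos: [900.0, 329.7, 206.1]
tcp_rot: [2.96, 0.322, 2.981]
contact_force: [-0.1, 0.6, 0.8]
grip_width: 45.9
finger_force: 0.0
```

Run:
```python
from h import *
go([549.5,-208.5,200],1.534)
o=monitor.get_obs();print(Ro.from_euler('xyz',o['tcp_rot']).as_matrix().round(3))
```

```text
t 14.35 pos [900.  329.7 206.1] rot [2.96  0.322 2.981] q [ 0.26  1.18  0.04  0.04  1.56 -1.17] F [-0.1  0.6  0.8] grip 45.9
total frac [ 1.2423 -2.8193 -0.9059] per row [ 0.1553 -0.3524 -0.1132]
spin frac total 0.9212
[[-0.936  0.101  0.336]
 [ 0.152  0.98   0.128]
 [-0.317  0.171 -0.933]]
```

View pics/k2.png

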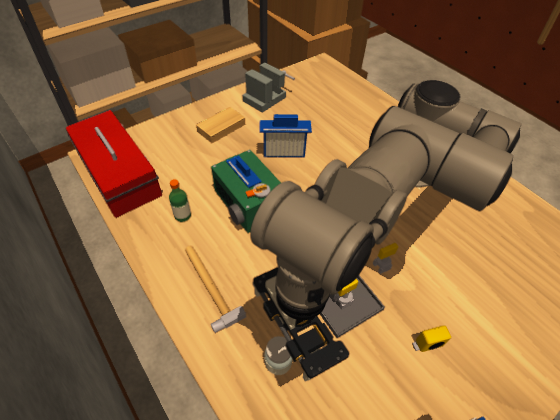

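Call:
servo_tool([
  [0.2,-0.15,-0.1],
  [0.2,-0.15,-0.1],
  [0.2,-0.15,-0.1],
  [0.2,-0.15,-0.1],
  [0.2,-0.15,-0.1],
  [0.2,-0.15,0],
  [0,0,0],
  [0,0,0],
], spin=[0,0,0,0,0,0,0,0])

```text
time: 15.35
tool_pos: [670.9, 198.9, 197.2]
tcp_rot: [2.96, 0.323, 2.982]
contact_force: [0.1, -0.8, 0.6]
grip_width: 46.1
finger_force: 0.0
```

Run:
```python
from h import *
go([549.5,-208.5,200],1.534)
o=monitor.get_obs();print(Ro.from_euler('xyz',o['tcp_rot']).as_matrix().round(3))
```

```text
t 15.35 pos [670.9 198.9 197.2] rot [2.96  0.323 2.982] q [ 0.14  0.49  1.43  0.1   0.86 -1.35] F [ 0.1 -0.8  0.6] grip 46.1
total frac [ 0.2564 -2.0553 -0.4785] per row [ 0.032  -0.2569 -0.0598]
spin frac total 0.9216
[[-0.936  0.1    0.337]
 [ 0.151  0.98   0.128]
 [-0.317  0.171 -0.933]]
```

Run:
```python
from h import *
go([350,210,260])
o=monitor.get_obs();r=Ro.from_euler('xyz',o['tcp_rot']);print((r.inv().apply([-.935,-.355,0])*50/200).round(4))
```

```text
t 15.35 pos [670.9 198.9 197.2] rot [2.96  0.323 2.982] q [ 0.14  0.49  1.43  0.1   0.86 -1.35] F [ 0.1 -0.8  0.6] grip 46.1
total frac [ 1.411  -0.0529 -0.8263] per row [ 0.1764 -0.0066 -0.1033]
[ 0.2054 -0.1104 -0.0901]
```

Call:
servo_tool([
  [0.18,-0.007,-0.105],
  [0.18,-0.007,-0.105],
  [0.18,-0.007,-0.105],
  [0.18,-0.007,-0.105],
  [0.18,-0.007,-0.105],
  [0.18,-0.007,-0.105],
  [0.18,-0.007,-0.105],
  [0.18,-0.007,-0.105],
], spin=[0,0,0,0,0,0,0,0])

```text
time: 16.35
tool_pos: [343.0, 210.7, 262.2]
tcp_rot: [2.96, 0.321, 2.982]
contact_force: [0.7, -0.0, 0.5]
grip_width: 45.8
finger_force: 0.0
```

Call:
servo_tool([
  [0.205,-0.11,-0.09],
  [0.205,-0.11,-0.09],
  [0.205,-0.11,-0.09],
  [0.205,-0.11,-0.09],
  [0,0,0],
  [0,0,0],
  [0,0,0],
  [0,0,0],
], spin=[0,0,0,0,0,0,0,0])

```text
time: 17.35
tool_pos: [155.8, 139.0, 261.0]
tcp_rot: [2.964, 0.314, 2.983]
contact_force: [-0.0, -1.4, -0.3]
grip_width: 46.1
finger_force: 0.0
```

Run:
```python
from h import *
go([350,210,260])
o=monitor.get_obs();r=Ro.from_euler('xyz',o['tcp_rot']);print(r.as_matrix().round(3),(r.inv().apply([-.935,-.355,0])*50/200).round(4))
```

```text
t 17.35 pos [155.8 139.  261. ] rot [2.964 0.314 2.983] q [ 0.33 -0.62  2.27  0.01  1.13 -1.11] F [-0.  -1.4 -0.3] grip 46.1
total frac [-0.857   0.4459  0.368 ] per row [-0.1071  0.0557  0.046 ]
[[-0.939  0.101  0.328]
 [ 0.15   0.981  0.127]
 [-0.309  0.168 -0.936]] [ 0.2062 -0.1107 -0.088 ]
```

Call:
servo_tool([
  [-0.206,0.111,0.088],
  [-0.206,0.111,0.088],
  [-0.103,0.055,0.044],
  [0.07,-0.037,0.21],
  [0.07,-0.037,0.21],
  [0.07,-0.037,0.21],
  [0.103,-0.055,-0.044],
  [0.103,-0.055,-0.044],
], spin=[0,0,0,0,0,0,0,0])

```text
time: 18.35
tool_pos: [224.2, 165.7, 124.8]
tcp_rot: [2.966, 0.31, 2.984]
contact_force: [0.3, 0.8, 0.0]
grip_width: 46.0
finger_force: 0.0
```

Call:
servo_tool([
  [0.103,-0.055,-0.044],
  [0.103,-0.055,-0.044],
  [0.103,-0.055,-0.044],
  [0.103,-0.055,-0.044],
  [0,0,0],
  [0,0,0],
  [0,0,0],
  [0,0,0],
], spin=[0,0,0,0,0,0,0,0])

```text
time: 19.35
tool_pos: [132.0, 131.0, 126.3]
tcp_rot: [2.964, 0.314, 2.983]
contact_force: [-0.1, -0.7, -0.8]
grip_width: 46.2
finger_force: 0.0
```

Run:
```python
from h import *
go([350,210,260])
o=monitor.get_obs();r=Ro.from_euler('xyz',o['tcp_rot']);print(r.as_matrix().round(3),(r.inv().apply([-.935,-.355,0])*50/200).round(4))
```

```text
t 19.35 pos [132.  131.  126.3] rot [2.964 0.314 2.983] q [ 0.34 -0.49  2.64  0.02  0.63 -1.12] F [-0.1 -0.7 -0.8] grip 46.2
total frac [-1.1708  0.6104 -0.2176] per row [-0.1464  0.0763 -0.0272]
[[-0.939  0.101  0.329]
 [ 0.15   0.981  0.127]
 [-0.309  0.168 -0.936]] [ 0.2062 -0.1107 -0.0881]
```

Call:
servo_tool([
  [0.11,-0.06,0.05],
  [0.11,-0.06,0.05],
  [0.11,-0.06,0.05],
  [0.11,-0.06,0.05],
  [0,0,0],
  [0,0,0],
  [0,0,0],
  [0,0,0],
], spin=[0,0,0,0,0,0,0,0])

```text
time: 20.35
tool_pos: [73.0, 122.5, 101.5]
tcp_rot: [2.988, 0.297, 2.98]
contact_force: [0.6, -0.2, -0.7]
grip_width: 46.0
finger_force: 0.0
```

Run:
```python
from h import *
go([350,210,260])
o=monitor.get_obs();r=Ro.from_euler('xyz',o['tcp_rot']);print(r.as_matrix().round(3),(r.inv().apply([-.935,-.355,0])*50/200).round(4))
```

```text
t 20.35 pos [ 73.  122.5 101.5] rot [2.988 0.297 2.98 ] q [ 0.88 -0.41  2.7  -0.32  0.59 -0.31] F [ 0.6 -0.2 -0.7] grip 46.0
total frac [-1.4721  0.7047 -0.2731] per row [-0.184   0.0881 -0.0341]
[[-0.944  0.114  0.31 ]
 [ 0.154  0.983  0.105]
 [-0.293  0.147 -0.945]] [ 0.207  -0.114  -0.0818]
```

Run:
```python
from h import *
go([285,188,110])
t=dict(np.load('top0.npz'))
for b in blobs(t,'yellow',(175,260,198,290)): print('key2',plane(t,[b[1]],95).round(0))
o=monitor.get_obs();r=Ro.from_euler('xyz',o['tcp_rot']);print('down10',(r.inv().apply([0,0,-10])/200).round(4),'in',(r.inv().apply([-.935,-.355,0])*20/200).round(4))
```

```text
t 20.35 pos [ 73.  122.5 101.5] rot [2.988 0.297 2.98 ] q [ 0.88 -0.41  2.7  -0.32  0.59 -0.31] F [ 0.6 -0.2 -0.7] grip 46.0
total frac [-0.9626  0.4494  0.3231] per row [-0.1203  0.0562  0.0404]
key2 [[383. 226.  95.]]
down10 [ 0.0146 -0.0073  0.0472] in [ 0.0828 -0.0456 -0.0327]
```

Call:
servo_tool([
  [-0.19,0.09,0.064],
  [-0.19,0.09,0.064],
  [-0.19,0.09,0.064],
  [-0.19,0.09,0.064],
  [-0.2,0.09,0.067],
  [0.03,-0.015,0.095],
  [0.03,-0.015,0.095],
  [0.03,-0.015,0.095],
], spin=[0,0,0,0,0,0,0,0])

```text
time: 21.35
tool_pos: [269.8, 190.1, 79.0]
tcp_rot: [3.007, 0.27, 2.988]
contact_force: [0.6, 0.8, 0.8]
grip_width: 45.9
finger_force: 0.0
```

Run:
```python
from h import *
go([285,188,25])
o=monitor.get_obs();r=Ro.from_euler('xyz',o['tcp_rot']);print(r.as_matrix()[:,2].round(3))
```

```text
t 21.35 pos [269.8 190.1  79. ] rot [3.007 0.27  2.988] q [ 0.41  0.12  2.44 -0.1   0.28 -0.94] F [0.6 0.8 0.8] grip 45.9
total frac [-0.0019 -0.0364  0.2784] per row [-0.0002 -0.0045  0.0348]
[ 0.282  0.092 -0.955]
```

Call:
servo_tool([
  [0.014,-0.006,0.048],
  [0.014,-0.006,0.048],
  [0.014,-0.006,0.048],
  [0.014,-0.006,0.048],
  [0.014,-0.006,0.048],
  [0.1,-0.05,-0.02],
  [0.1,-0.05,-0.02],
  [0.1,-0.05,-0.02],
], spin=[0,0,0,0,0,0,0,0])

```text
time: 22.35
tool_pos: [206.2, 175.3, 69.4]
tcp_rot: [3.037, 0.236, 2.993]
contact_force: [-0.3, -0.2, 0.1]
grip_width: 45.8
finger_force: 0.0
```

Run:
```python
from h import *
go([285,188,25])
o=monitor.get_obs();r=Ro.from_euler('xyz',o['tcp_rot']);print(r.as_matrix()[:,2].round(3))
print('down10',(r.inv().apply([0,0,-10])/200).round(4),'in',(r.inv().apply([-.935,-.355,0])*20/200).round(4))
```

```text
t 22.35 pos [206.2 175.3  69.4] rot [3.037 0.236 2.993] q [ 0.48  0.07  2.55 -0.19  0.28 -0.78] F [-0.3 -0.2  0.1] grip 45.8
total frac [-0.318   0.0885  0.3155] per row [-0.0398  0.0111  0.0394]
[ 0.245  0.069 -0.967]
down10 [ 0.0117 -0.0051  0.0484] in [ 0.0848 -0.0465 -0.0254]
```

Call:
servo_tool([
  [0.03,-0.012,0.12],
  [0.03,-0.012,0.12],
  [0.03,-0.012,0.12],
  [0,0,0],
  [0,0,0],
  [0,0,0],
  [0,0,0],
  [0,0,0],
], spin=[0,0,0,0,0,0,0,0])

```text
time: 23.35
tool_pos: [206.4, 186.3, 53.3]
tcp_rot: [3.075, 0.207, 2.996]
contact_force: [0.3, 0.3, 0.1]
grip_width: 46.1
finger_force: 0.0
```

Run:
```python
from h import *
go([285,188,25])
o=monitor.get_obs();r=Ro.from_euler('xyz',o['tcp_rot']);print(r.as_matrix()[:,2].round(3))
print('down10',(r.inv().apply([0,0,-10])/200).round(4),'in',(r.inv().apply([-.935,-.355,0])*20/200).round(4))
```

```text
t 23.35 pos [206.4 186.3  53.3] rot [3.075 0.207 2.996] q [ 0.55  0.16  2.51 -0.29  0.28 -0.61] F [0.3 0.3 0.1] grip 46.1
total frac [-0.3502  0.0508  0.2222] per row [-0.0438  0.0063  0.0278]
[ 0.213  0.036 -0.977]
down10 [ 0.0103 -0.0032  0.0488] in [ 0.0855 -0.0474 -0.0211]
```

Run:
```python
from h import *
go([265,120,65])
o=monitor.get_obs();r=Ro.from_euler('xyz',o['tcp_rot'])
print('down50',(r.inv().apply([0,0,-50])/200).round(4))
```

```text
t 23.35 pos [206.4 186.3  53.3] rot [3.075 0.207 2.996] q [ 0.55  0.16  2.51 -0.29  0.28 -0.61] F [0.3 0.3 0.1] grip 46.1
total frac [-0.3428 -0.2857 -0.0065] per row [-0.0429 -0.0357 -0.0008]
down50 [ 0.0514 -0.0162  0.2441]
```

Call:
servo_tool([
  [-0.17,-0.14,-0.003],
  [-0.17,-0.14,-0.003],
  [0.05,-0.016,0.24],
  [0.05,-0.016,0.24],
  [0.05,-0.016,0.24],
  [0,0,0],
  [0,0,0],
  [0,0,0],
], spin=[0,0,0,0,0,0,0,0])

```text
time: 24.35
tool_pos: [271.2, 150.6, 18.3]
tcp_rot: [3.13, 0.123, 2.999]
contact_force: [-0.2, -0.1, -0.6]
grip_width: 45.9
finger_force: 0.0
```

Run:
```python
from h import *
go([265,120,65])
o=monitor.get_obs();r=Ro.from_euler('xyz',o['tcp_rot']);print(r.as_matrix()[:,2].round(3))
print('down50',(r.inv().apply([0,0,-50])/200).round(4))
```

```text
t 24.35 pos [271.2 150.6  18.3] rot [3.13  0.123 2.999] q [ 0.3   0.33  2.42 -0.15  0.28 -0.98] F [-0.2 -0.1 -0.6] grip 45.9
total frac [-0.02   -0.1531 -0.2347] per row [-0.0025 -0.0191 -0.0293]
[ 0.123 -0.006 -0.992]
down50 [ 0.0307 -0.0029  0.2481]
```

Run:
```python
from h import *
go([225,65,60])
```

```text
t 24.35 pos [271.2 150.6  18.3] rot [3.13  0.123 2.999] q [ 0.3   0.33  2.42 -0.15  0.28 -0.98] F [-0.2 -0.1 -0.6] grip 45.9
total frac [ 0.1408 -0.4537 -0.2329] per row [ 0.0176 -0.0567 -0.0291]
```

Call:
servo_tool([
  [0.03,-0.12,-0.15],
  [0.055,-0.167,-0.04],
  [0.055,-0.167,-0.04],
  [0.03,-0.003,0.24],
  [0.03,-0.003,0.24],
  [0.03,-0.003,0.2],
  [0,0,0],
  [0,0,0],
], spin=[0,0,0,0,0,0,0,0])

```text
time: 25.35
tool_pos: [243.2, 73.7, 15.5]
tcp_rot: [-3.135, 0.052, 3.0]
contact_force: [-0.4, -0.0, -0.7]
grip_width: 46.2
finger_force: 0.0
```

Run:
```python
from h import *
go([549.5,-208.5,220],1.534)
o=monitor.get_obs();r=Ro.from_euler('xyz',o['tcp_rot']);print(r.as_matrix()[:,2].round(3))
print('down50',(r.inv().apply([0,0,-50])/200).round(4))
```

```text
t 25.35 pos [243.2  73.7  15.5] rot [-3.135  0.052  3.   ] q [ 0.01  0.3   2.51 -0.05  0.28 -1.37] F [-0.4 -0.  -0.7] grip 46.2
total frac [-1.7663 -1.1863 -0.9248] per row [-0.2208 -0.1483 -0.1156]
spin frac total 0.933
[ 0.05  -0.014 -0.999]
down50 [0.0129 0.0017 0.2497]
```

Call:
servo_tool([
  [0.02,-0.05,-0.1],
  [0.05,-0.12,-0.075],
  [0.05,-0.13,0],
  [0.013,0.002,0.2],
  [0.013,0.002,0.2],
  [0,0,0],
  [0,0,0],
  [0,0,0],
], spin=[0,0,0,0,0,0,0,0])

```text
time: 26.35
tool_pos: [220.6, 20.5, 16.9]
tcp_rot: [-3.135, 0.019, 2.999]
contact_force: [0.0, -0.3, -0.3]
grip_width: 46.1
finger_force: 0.0
```

Run:
```python
from h import *
go([400,-150,240],1.534)
o=monitor.get_obs();r=Ro.from_euler('xyz',o['tcp_rot']);print(r.as_matrix()[:,2].round(3))
```

```text
t 26.35 pos [220.6  20.5  16.9] rot [-3.135  0.019  2.999] q [-0.25  0.27  2.57 -0.02  0.28 -1.66] F [ 0.  -0.3 -0.3] grip 46.1
total frac [-1.0296 -0.7246 -1.0911] per row [-0.1287 -0.0906 -0.1364]
spin frac total 0.9329
[ 0.018 -0.01  -1.   ]
```

Call:
servo_tool([
  [-0.05,0,-0.3],
  [-0.1,0,-0.3],
  [-0.14,-0.12,-0.2],
  [-0.14,-0.12,-0.2],
  [-0.15,-0.12,-0.1],
  [-0.15,-0.12,0],
  [-0.15,-0.12,0],
  [-0.15,-0.125,0],
], spin=[0,0,0,0,0,0,0,0])

```text
time: 27.35
tool_pos: [400.3, -151.1, 229.6]
tcp_rot: [-3.134, 0.018, 2.999]
contact_force: [0.9, -0.1, 0.4]
grip_width: 45.9
finger_force: 0.0
```

Call:
servo_tool([
  [0,0,0],
  [0,0,0],
  [0,0,0],
  [0,0,0],
  [0,0,0],
  [0,0,0],
  [0,0,0],
  [0,0,0],
], spin=[0.1166,0.1166,0.1166,0.1166,0.1166,0.1166,0.1166,0.1166])

```text
time: 28.35
tool_pos: [399.4, -150.1, 229.5]
tcp_rot: [3.125, 0.009, 1.528]
contact_force: [0.8, 1.0, 0.7]
grip_width: 46.0
finger_force: 0.0
```

Run:
```python
from h import *
np.set_printoptions(precision=1,suppress=True)
go([549.5,-208.5,185],1.534)
s=cap('scene','s3.png');
f=cv2.resize(s['frame'][145:235,205:295],(500,500),interpolation=2);g=cv2.resize(s['frame'][240:340,290:390],(300,300),interpolation=2);g=cv2.copyMakeBorder(g,0,200,0,0,0)
cv2.imwrite('pics/c3.png',np.hstack([f,g]))
for b in blobs(s,'yellow',(320,260,380,320),5): print(b[0],b[1],plane(s,[b[1]],99))
```

```text
t 28.35 pos [ 399.4 -150.1  229.5] rot [3.1 0.  1.5] q [-0.5  0.1  1.8  0.   1.2 -0.5] F [0.8 1.  0.7] grip 46.0
total frac [-0.3  0.8  0.2] per row [-0.   0.1  0. ]
spin frac total -0.0039
136.875 [348.1 284.3] [[547.8 245.5  99. ]]
```

View pics/c3.png

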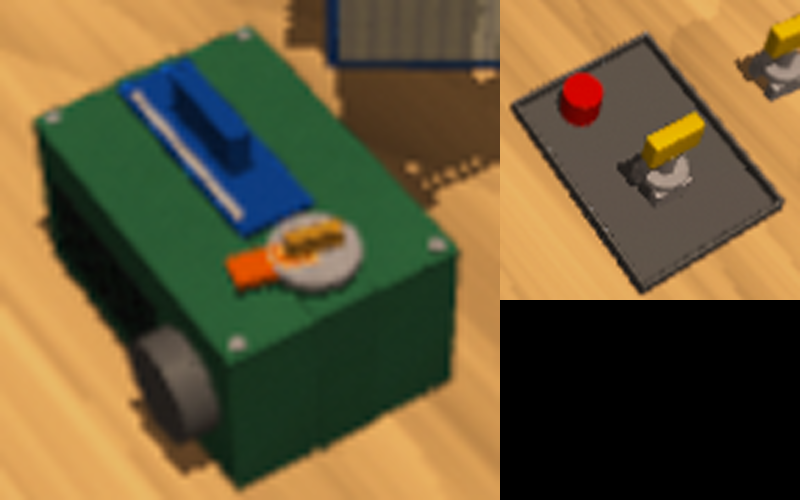

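The key is upright in the tray and the tab is clear of the flange, with the cassette rib at crop px (210,120). Now to the cassette.

Run:
```python
from h import *
go([549.5,-208.5,185],1.534)
```

```text
t 28.4 pos [ 399.5 -150.1  229.5] rot [3.124 0.009 1.521] q [-0.54  0.15  1.78  0.    1.19 -0.49] F [ 0.2  0.3 -0. ] grip 45.9
total frac [-0.252   0.7597  0.2378] per row [-0.0315  0.095   0.0297]
spin frac total -0.0086
```

Call:
servo_tool([
  [-0.042,0.1266,0],
  [-0.042,0.1266,0],
  [-0.042,0.1266,0],
  [-0.042,0.1266,0.07],
  [-0.042,0.1266,0.08],
  [-0.042,0.1266,0.0878],
  [0,0,0],
  [0,0,0],
], spin=[-0.0086,0,0,0,0,0,0,0])

```text
time: 29.4
tool_pos: [550.7, -205.0, 185.2]
tcp_rot: [3.125, 0.009, 1.549]
contact_force: [-0.6, 0.2, 0.1]
grip_width: 46.1
finger_force: 0.0
```

Run:
```python
from h import *
go([549.5,-208.5,121],1.534)
```

```text
t 29.4 pos [ 550.7 -205.   185.2] rot [3.125 0.009 1.549] q [-0.49  0.48  1.43 -0.    1.22 -0.46] F [-0.6  0.2  0.1] grip 46.1
total frac [-0.0148 -0.0108  0.3209] per row [-0.0019 -0.0013  0.0401]
spin frac total 0.0093
```

Call:
servo_tool([
  [-0.015,-0.008,0.06],
  [0,0,0.08],
  [0,0,0.08],
  [0,0,0.06],
  [0,0,0.04],
  [0,0,0],
  [0,0,0],
  [0,0,0],
], spin=[0.0093,0,0,0,0,0,0,0])

```text
time: 30.4
tool_pos: [551.0, -209.0, 121.5]
tcp_rot: [3.124, 0.01, 1.533]
contact_force: [-1.3, 0.1, 0.0]
grip_width: 45.9
finger_force: 0.0
```

Call:
servo_tool([
  [0,0,0],
  [0,0,0],
  [0,0,0],
  [0,0,0],
  [0,0,0],
  [0,0,0],
  [0,0,0],
  [0,0,0],
], spin=[0,0,0,0,0,0,0,0], hand=-1)

```text
time: 31.4
tool_pos: [550.5, -208.9, 121.0]
tcp_rot: [3.125, 0.009, 1.532]
contact_force: [-4.7, 0.5, 5.7]
grip_width: 13.9
finger_force: 30.0
```

Call:
servo_tool([
  [-0.0004,0.0007,-0.04],
  [-0.0005,0.001,-0.06],
  [-0.0007,0.0014,-0.08],
  [-0.0007,0.0014,-0.08],
  [-0.0007,0.0014,-0.08],
  [-0.001,0.0017,-0.1],
  [-0.001,0.0017,-0.1],
  [-0.001,0.0017,-0.1],
], spin=[0,0,0,0,0,0,0,0])

```text
time: 32.4
tool_pos: [550.8, -208.9, 250.4]
tcp_rot: [3.124, 0.01, 1.532]
contact_force: [0.4, -1.0, -2.6]
grip_width: 13.8
finger_force: 29.9
```

Run:
```python
from h import *
go([720,-280,400],1.534)
```

```text
t 32.4 pos [ 550.8 -208.9  250.4] rot [3.124 0.01  1.532] q [-0.49  0.43  1.32 -0.    1.37 -0.45] F [ 0.4 -1.  -2.6] grip 13.8
total frac [-0.3299  0.8722 -0.7294] per row [-0.0412  0.109  -0.0912]
spin frac total -0.001
```

Call:
servo_tool([
  [0,0,-0.2],
  [0,0,-0.25],
  [0,0,-0.25],
  [0,0.2,-0.05],
  [0,0.25,0],
  [0,0.25,0],
  [0,0.25,0],
  [0,0.25,0],
], spin=[0.0873,0.0873,0.0873,0,0,0,0,0])

```text
time: 33.4
tool_pos: [715.4, -291.4, 373.6]
tcp_rot: [3.089, -0.001, 1.121]
contact_force: [-1.0, -0.3, 0.3]
grip_width: 13.7
finger_force: 30.0
```

Run:
```python
from h import *
go([550,-205,300])
o=monitor.get_obs();r=Ro.from_euler('xyz',o['tcp_rot']);print(r.as_matrix().round(3))
```

```text
t 33.4 pos [ 715.4 -291.4  373.6] rot [ 3.089e+00 -1.000e-03  1.121e+00] q [-0.49  0.95  0.04  0.    2.11 -0.04] F [-1.  -0.3  0.3] grip 13.7
total frac [ 0.0295 -0.9505  0.3187] per row [ 0.0037 -0.1188  0.0398]
[[ 0.435  0.899  0.047]
 [ 0.901 -0.434 -0.022]
 [ 0.001  0.052 -0.999]]
```

Call:
servo_tool([
  [0,0.31,0],
  [0,0.31,0],
  [0,0.31,0],
  [0,0.31,0],
  [0,0.31,0],
  [0,0.31,0],
  [0,0.31,0],
  [0,0.31,0],
], spin=[0,0,0,0,0,0,0,0])

```text
time: 34.4
tool_pos: [843.2, -370.6, 297.2]
tcp_rot: [2.778, -0.014, 1.124]
contact_force: [-0.0, -0.4, -1.4]
grip_width: 13.3
finger_force: 30.0
```

Run:
```python
from h import *
go([550,-205,300])
o=monitor.get_obs();r=Ro.from_euler('xyz',o['tcp_rot']);print(r.as_matrix().round(3))
```

```text
t 34.4 pos [ 843.2 -370.6  297.2] rot [ 2.778 -0.014  1.124] q [-0.51  1.07  0.04  0.04  1.67 -0.05] F [-0.  -0.4 -1.4] grip 13.3
total frac [ 0.113  -1.5652 -0.6099] per row [ 0.0141 -0.1956 -0.0762]
[[ 0.432  0.84   0.327]
 [ 0.902 -0.409 -0.142]
 [ 0.014  0.356 -0.934]]
```

Call:
servo_tool([
  [0,0.31,0],
  [0,0.31,0],
  [0,0.31,0],
  [0,0.31,0],
  [0,0.31,0],
  [0,0.31,0],
  [0,0.31,0],
  [0,0.31,0],
], spin=[0,0,0,0,0,0,0,0])

```text
time: 35.4
tool_pos: [909.1, -415.0, 372.7]
tcp_rot: [2.451, -0.022, 1.128]
contact_force: [-0.4, 0.0, -1.9]
grip_width: 13.7
finger_force: 30.0
```

Run:
```python
from h import *
go([550,-205,300])
o=monitor.get_obs();r=Ro.from_euler('xyz',o['tcp_rot']);print(r.as_matrix().round(3))
```

```text
t 35.4 pos [ 909.1 -415.   372.7] rot [ 2.451 -0.022  1.128] q [-0.53  1.04  0.04  0.07  1.38 -0.07] F [-0.4  0.  -1.9] grip 13.7
total frac [ 0.1716 -1.8313 -1.0373] per row [ 0.0215 -0.2289 -0.1297]
[[ 0.428  0.691  0.583]
 [ 0.903 -0.343 -0.258]
 [ 0.022  0.637 -0.771]]
```

Call:
servo_tool([
  [0,0.3,0.06],
  [0,0.3,0.06],
  [0,0.3,0.06],
  [0,0.3,0.06],
  [0,0.3,0.06],
  [0,0.3,0.06],
  [0,0.3,0.06],
  [0,0.3,0.06],
], spin=[0,0,0,0,0,0,0,0])

```text
time: 36.4
tool_pos: [946.6, -441.8, 481.2]
tcp_rot: [2.146, -0.025, 1.131]
contact_force: [0.1, -0.0, -2.0]
grip_width: 13.7
finger_force: 30.0
```

Run:
```python
from h import *
go([550,-205,300])
o=monitor.get_obs();r=Ro.from_euler('xyz',o['tcp_rot']);print(r.as_matrix().round(3))
```

```text
t 36.4 pos [ 946.6 -441.8  481.2] rot [ 2.146 -0.025  1.131] q [-0.54  0.99  0.04  0.11  1.12 -0.08] F [ 0.1 -0.  -2. ] grip 13.7
total frac [ 0.2054 -2.0145 -1.4329] per row [ 0.0257 -0.2518 -0.1791]
[[ 0.425  0.483  0.765]
 [ 0.905 -0.25  -0.345]
 [ 0.025  0.839 -0.544]]
```

Run:
```python
from h import *
from scipy.optimize import least_squares
D=[([150,503,226.5],[1.135,.342,1.524,1.275]),([544,241.6,159.9],[.29,.53,1.42,1.2]),([540.8,243.7,77.4],[.29,.61,1.52,1.01]),([774.7,313.5,234.7],[.29,1.12,.04,1.95]),([155.8,139,261],[.33,-.62,2.27,1.13]),([132,131,126.3],[.34,-.49,2.64,.63]),([550.7,-205,185.2],[-.49,.48,1.43,1.22]),([550.8,-208.9,250.4],[-.49,.43,1.32,1.37]),([715.4,-291.4,373.6],[-.49,.95,.04,2.11]),([399.5,-150.1,229.5],[-.54,.15,1.78,1.19])]
def f(p,q):
    A,B,L,h=p[:4];a,b,c=q[1],q[1]+q[2],q[1]+q[2]+q[3]
    return np.array([A*np.sin(a)+B*np.sin(b)+L*np.sin(c)+p[4],h+A*np.cos(a)+B*np.cos(b)+L*np.cos(c)])
def res(p):
    e=[]
    for P,q in D:
        r=P[0]*np.cos(q[0])+P[1]*np.sin(q[0]); e+=list(f(p,q)-[r,P[2]])
    return e
s=least_squares(res,[400,350,250,200,0]);print(s.x.round(0),np.abs(s.fun).max())
p=s.x
# feasibility: target cassette mid (tool z 56 ahead), tilt th
import itertools
for mx,th,mz in itertools.product([560,590,610],[.85,.92,1.0],[230,260,290]):
    mid=np.array([mx,-205.]);q1=-.35
    for _ in range(5): q1=np.arctan2(mid[1],mid[0])-np.arcsin(74/np.hypot(*mid))
    r=mid@[np.cos(q1),np.sin(q1)]
    g=lambda x:np.r_[f(p,[0,x[0],x[1],np.pi-th-x[0]-x[1]])+56*np.array([np.sin(th),-np.cos(th)])-[r,mz]]
    k=least_squares(g,[.2,1.4]); x=k.x; print(mx,th,mz,'q1 %.2f q2 %.2f q3 %.2f q5 %.2f err %.1f'%(q1,*x,np.pi-th-x.sum(),np.abs(k.fun).max()))
```

```text
[553. 404. 442. 269. -55.] 17.44411766704843
560 0.85 230 q1 -0.48 q2 -0.06 q3 2.34 q5 0.01 err 0.0
560 0.85 260 q1 -0.48 q2 -0.11 q3 2.29 q5 0.11 err 0.0
560 0.85 290 q1 -0.48 q2 -0.14 q3 2.23 q5 0.21 err 0.0
560 0.92 230 q1 -0.48 q2 -0.06 q3 2.43 q5 -0.15 err 0.0
560 0.92 260 q1 -0.48 q2 -0.11 q3 2.37 q5 -0.04 err 0.0
560 0.92 290 q1 -0.48 q2 -0.15 q3 2.31 q5 0.06 err 0.0
560 1.0 230 q1 -0.48 q2 -0.03 q3 2.52 q5 -0.36 err 0.0
560 1.0 260 q1 -0.48 q2 -0.09 q3 2.47 q5 -0.23 err 0.0
560 1.0 290 q1 -0.48 q2 -0.15 q3 2.41 q5 -0.12 err 0.0
590 0.85 230 q1 -0.45 q2 -0.01 q3 2.29 q5 0.01 err 0.0
590 0.85 260 q1 -0.45 q2 -0.05 q3 2.24 q5 0.11 err 0.0
590 0.85 290 q1 -0.45 q2 -0.09 q3 2.18 q5 0.20 err 0.0
590 0.92 230 q1 -0.45 q2 -0.00 q3 2.38 q5 -0.15 err 0.0
590 0.92 260 q1 -0.45 q2 -0.05 q3 2.32 q5 -0.05 err 0.0
590 0.92 290 q1 -0.45 q2 -0.10 q3 2.27 q5 0.05 err 0.0
590 1.0 230 q1 -0.45 q2 0.03 q3 2.47 q5 -0.36 err 0.0
590 1.0 260 q1 -0.45 q2 -0.04 q3 2.42 q5 -0.24 err 0.0
590 1.0 290 q1 -0.45 q2 -0.09 q3 2.37 q5 -0.13 err 0.0
610 0.85 230 q1 -0.44 q2 0.03 q3 2.26 q5 0.01 err 0.0
610 0.85 260 q1 -0.44 q2 -0.02 q3 2.20 q5 0.10 err 0.0
610 0.85 290 q1 -0.44 q2 -0.05 q3 2.15 q5 0.19 err 0.0
610 0.92 230 q1 -0.44 q2 0.03 q3 2.34 q5 -0.15 err 0.0
610 0.92 260 q1 -0.44 q2 -0.02 q3 2.29 q5 -0.05 err 0.0
610 0.92 290 q1 -0.44 q2 -0.06 q3 2.24 q5 0.05 err 0.0
610 1.0 230 q1 -0.44 q2 0.06 q3 2.44 q5 -0.35 err 0.0
610 1.0 260 q1 -0.44 q2 -0.00 q3 2.39 q5 -0.24 err 0.0
610 1.0 290 q1 -0.44 q2 -0.06 q3 2.34 q5 -0.14 err 0.0
```

```bash
cat > fk.py <<'E'
from h import *
from scipy.optimize import least_squares
import itertools
D=[([150,503,226.5],[1.135,.342,1.524,1.275]),([544,241.6,159.9],[.29,.53,1.42,1.2]),([540.8,243.7,77.4],[.29,.61,1.52,1.01]),([774.7,313.5,234.7],[.29,1.12,.04,1.95]),([155.8,139,261],[.33,-.62,2.27,1.13]),([132,131,126.3],[.34,-.49,2.64,.63]),([550.7,-205,185.2],[-.49,.48,1.43,1.22]),([550.8,-208.9,250.4],[-.49,.43,1.32,1.37]),([715.4,-291.4,373.6],[-.49,.95,.04,2.11]),([399.5,-150.1,229.5],[-.54,.15,1.78,1.19]),
([900,329.7,206.1],[.26,1.18,.04,1.56]),([909,-415,373],[-.53,1.04,.04,1.38]),([946.6,-441.8,481.2],[-.54,.99,.04,1.12]),([670.9,198.9,197.2],[.14,.49,1.43,.86]),([269.8,190,79],[.41,.12,2.44,.28]),([243,74,15.5],[.01,.3,2.51,.28])]
def f(p,q):
    A,B,L,h=p[:4];a,b,c=q[1],q[1]+q[2],q[1]+q[2]+q[3]
    return np.array([A*np.sin(a)+B*np.sin(b)+L*np.sin(c)+p[4]+p[5]*np.cos(b)+p[6]*np.cos(c),h+A*np.cos(a)+B*np.cos(b)+L*np.cos(c)-p[5]*np.sin(b)-p[6]*np.sin(c)])
def res(p):
    e=[]
    for P,q in D: e+=list(f(p,q)-[P[0]*np.cos(q[0])+P[1]*np.sin(q[0]),P[2]])
    return e
s=least_squares(res,[400,350,250,200,0,0,0],loss='soft_l1',f_scale=5);p=s.x
print(p.round(0),np.abs(res(p)).max(),np.array([P[0]*-np.sin(q[0])+P[1]*np.cos(q[0]) for P,q in D]).round(0))
E
python3 - <<'E'
from fk import *
for mx,th,mz in itertools.product([560,600],[.82,.87,1.0],[230,260,290,320]):
    mid=np.array([mx,-205.]);q1=np.arctan2(mid[1],mid[0])-np.arcsin(74/np.hypot(*mid))
    r=mid@[np.cos(q1),np.sin(q1)]
    k=least_squares(lambda x:f(p,[0,x[0],x[1],np.pi-th-x[0]-x[1]])+56*np.array([np.sin(th),-np.cos(th)])-[r,mz],[.2,1.4]); x=k.x
    print(mx,th,mz,'q2 %.2f q3 %.2f q5 %.2f err %.1f'%(*x,np.pi-th-x.sum(),np.abs(k.fun).max()))
E
```

```text
[506. 382. 317. 223.   0.  47.   1.] 2.3265702710087908 [ 76.  76.  79.  79.  81.  79.  78.  75.  80.  77.  87. 101. 108. 103.
  67.  72.]
560 0.82 230 q2 0.04 q3 2.09 q5 0.19 err 0.0
560 0.82 260 q2 0.00 q3 2.04 q5 0.28 err 0.0
560 0.82 290 q2 -0.03 q3 1.98 q5 0.37 err 0.0
560 0.82 320 q2 -0.06 q3 1.92 q5 0.46 err 0.0
560 0.87 230 q2 0.04 q3 2.14 q5 0.09 err 0.0
560 0.87 260 q2 -0.00 q3 2.09 q5 0.19 err 0.0
560 0.87 290 q2 -0.04 q3 2.03 q5 0.28 err 0.0
560 0.87 320 q2 -0.08 q3 1.97 q5 0.38 err 0.0
560 1.0 230 q2 0.07 q3 2.26 q5 -0.18 err 0.0
560 1.0 260 q2 0.00 q3 2.21 q5 -0.07 err 0.0
560 1.0 290 q2 -0.05 q3 2.16 q5 0.03 err 0.0
560 1.0 320 q2 -0.09 q3 2.10 q5 0.13 err 0.0
600 0.82 230 q2 0.12 q3 2.01 q5 0.20 err 0.0
600 0.82 260 q2 0.07 q3 1.96 q5 0.29 err 0.0
600 0.82 290 q2 0.04 q3 1.91 q5 0.37 err 0.0
600 0.82 320 q2 0.01 q3 1.85 q5 0.46 err 0.0
600 0.87 230 q2 0.11 q3 2.06 q5 0.10 err 0.0
600 0.87 260 q2 0.07 q3 2.01 q5 0.19 err 0.0
600 0.87 290 q2 0.03 q3 1.96 q5 0.28 err 0.0
600 0.87 320 q2 -0.00 q3 1.90 q5 0.37 err 0.0
600 1.0 230 q2 0.13 q3 2.18 q5 -0.17 err 0.0
600 1.0 260 q2 0.08 q3 2.13 q5 -0.07 err 0.0
600 1.0 290 q2 0.03 q3 2.08 q5 0.03 err 0.0
600 1.0 320 q2 -0.01 q3 2.03 q5 0.13 err 0.0
```

Run:
```python
from h import *
go([532,-186,360],rows=12)
```

```text
t 36.4 pos [ 946.6 -441.8  481.2] rot [ 2.146 -0.025  1.131] q [-0.54  0.99  0.04  0.11  1.12 -0.08] F [ 0.1 -0.  -2. ] grip 13.7
total frac [ 0.2606 -1.83   -1.6976] per row [ 0.0217 -0.1525 -0.1415]
```

Call:
servo_tool([
  [0.0217,-0.1525,-0.1415],
  [0.0217,-0.1525,-0.1415],
  [0.0217,-0.1525,-0.1415],
  [0.0217,-0.1525,-0.1415],
  [0.0217,-0.1525,-0.1415],
  [0.0217,-0.1525,-0.1415],
  [0.0217,-0.1525,-0.1415],
  [0.0217,-0.1525,-0.1415],
], spin=[0,0,0,0,0,0,0,0])

```text
time: 37.4
tool_pos: [692.9, -285.1, 409.9]
tcp_rot: [2.145, -0.025, 1.133]
contact_force: [0.3, -0.1, -1.7]
grip_width: 13.9
finger_force: 30.0
```

Call:
servo_tool([
  [0.0217,-0.1525,-0.1415],
  [0.0217,-0.1525,-0.1415],
  [0.0217,-0.1525,-0.1415],
  [0.0217,-0.1525,-0.1415],
  [0,0,0],
  [0,0,0],
  [0,0,0],
  [0,0,0],
], spin=[0,0,0,0,0,0,0,0])

```text
time: 38.4
tool_pos: [553.9, -204.7, 380.3]
tcp_rot: [2.167, -0.03, 1.14]
contact_force: [0.6, -0.5, -1.3]
grip_width: 13.9
finger_force: 30.0
```

```bash
cat > fin.py <<'E'
from h import *
import sys
o=monitor.get_obs();r=Ro.from_euler('xyz',o['tcp_rot']);M=r.as_matrix()
print('toolz',M[:,2].round(3),'slant',np.degrees(np.arcsin(M[2,1])).round(1),'mid',(o['tool_pos']+56*M[:,2]).round(0),'low',min((o['tool_pos']+M@[a,b,c])[2] for a in(-55,55) for b in(-14,14) for c in(101,))-0)
go(np.array(eval(sys.argv[1]))-56*M[:,2])
E
python3 fin.py '[575,-205,270]'
```

```text
toolz [ 0.759 -0.331 -0.561] slant 55.8 mid [ 596. -223.  349.] low 310.4295834424511
t 38.4 pos [ 553.9 -204.7  380.3] rot [ 2.167 -0.03   1.14 ] q [-0.54 -0.05  1.96  0.4   0.28 -0.43] F [ 0.6 -0.5 -1.3] grip 13.9
total frac [ 0.0264 -0.4032  0.1099] per row [ 0.0033 -0.0504  0.0137]
```

Call:
servo_tool([
  [0.005,-0.08,0.022],
  [0.005,-0.08,0.022],
  [0.005,-0.08,0.022],
  [0.005,-0.08,0.022],
  [0.005,-0.08,0.022],
  [0,0,0],
  [0,0,0],
  [0,0,0],
], spin=[0,0,0,0,0,0,0,0])

```text
time: 39.4
tool_pos: [518.9, -200.8, 330.1]
tcp_rot: [2.205, -0.049, 1.168]
contact_force: [-0.2, 0.5, -1.3]
grip_width: 13.9
finger_force: 30.0
```

```bash
python3 fin.py '[575,-205,265]'
```

```text
toolz [ 0.753 -0.289 -0.592] slant 53.6 mid [ 561. -217.  297.] low 256.37571539561554
t 39.4 pos [ 518.9 -200.8  330.1] rot [ 2.205 -0.049  1.168] q [-0.63 -0.06  2.09  0.85  0.28 -0.92] F [-0.2  0.5 -1.3] grip 13.9
total frac [ 0.0745 -0.1076  0.1299] per row [ 0.0093 -0.0135  0.0162]
```

Call:
servo_tool([
  [0.015,-0.03,0.028],
  [0.015,-0.03,0.028],
  [0.015,-0.03,0.028],
  [0.015,-0.03,0.028],
  [0.015,-0.03,0.028],
  [0,0,0],
  [0,0,0],
  [0,0,0],
], spin=[0,0,0,0,0,0,0,0])

```text
time: 40.4
tool_pos: [519.4, -198.6, 301.4]
tcp_rot: [2.218, -0.066, 1.19]
contact_force: [-0.2, -0.4, -2.0]
grip_width: 13.8
finger_force: 30.0
```

```bash
python3 fin.py '[570,-205,250]'
```

```text
toolz [ 0.756 -0.259 -0.602] slant 52.8 mid [ 562. -213.  268.] low 225.83750817023426
t 40.4 pos [ 519.4 -198.6  301.4] rot [ 2.218 -0.066  1.19 ] q [-0.65 -0.02  2.13  1.12  0.28 -1.22] F [-0.2 -0.4 -2. ] grip 13.8
total frac [ 0.0474 -0.0591  0.074 ] per row [ 0.0059 -0.0074  0.0093]
```

Call:
servo_tool([
  [0.01,-0.017,0.021],
  [0.01,-0.017,0.021],
  [0.01,-0.017,0.021],
  [0.01,-0.017,0.021],
  [0.01,-0.017,0.021],
  [0,0,0],
  [0,0,0],
  [0,0,0],
], spin=[0,0,0,0,0,0,0,0])

```text
time: 41.4
tool_pos: [523.6, -197.6, 279.7]
tcp_rot: [2.221, -0.077, 1.205]
contact_force: [-0.1, -0.0, -3.0]
grip_width: 14.0
finger_force: 30.0
```

```bash
python3 fin.py '[570,-205,250]'; python3 -c "
from h import *
cap('scene','end.png')"
```

```text
toolz [ 0.76  -0.241 -0.604] slant 52.5 mid [ 566. -211.  246.] low 203.42336061882776
t 41.4 pos [ 523.6 -197.6  279.7] rot [ 2.221 -0.077  1.205] q [-0.66  0.03  2.16  1.35  0.28 -1.46] F [-0.1 -0.  -3. ] grip 14.0
total frac [ 0.0371  0.0182 -0.0051] per row [ 0.0046  0.0023 -0.0006]
```

View pics/end.png

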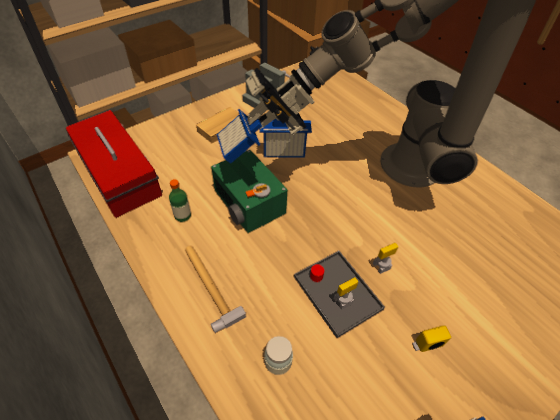

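The picture shows the cassette at px (237,138), held above the box with its white pleats facing up. The key stands in the tray at (347,290), the tab is clear at (252,192), and nothing else has moved.

```bash
python3 -c "
from h import *
o=monitor.get_obs();print(o['time'],np.abs(o['dq']).max());print(workorder.close_job())"
```

```text
41.45 0.0033485133341126672
the job is handed in; nothing more can be done
None
```

The job is handed in at 41.5 s: I turned the screw clear with the key, stood the key back in the tray, and am holding the blue cassette still about 95 mm above the box, white side up at a slant of roughly 52 degrees by the tool pose.

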